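Seat pump spacer plates in the thickness gauges

ROBOT

A 6-joint arm with a two-finger parallel gripper is mounted at the origin on the work surface. World frame = base frame: x ahead of the robot, y to its left, z up, the work surface at z = 0. Lengths are in mm, angles in rad, forces in N, time in s.
With the tool pointing down it reaches from about 325 to 875 mm from the base axis. Payload 4.4 kg.
Tool frame: the origin (TCP) lies at the very end of the fingers, on their centre line; the grasp point (between the pads) lies 19 mm behind it; z points along the fingers, y is the line along which they close (so a half turn about z gives the same grasp; the last joint's range is limited). The gripper opens to 85 mm and grips with 20 to 120 N. Pads are 22 mm wide; open, the fingers measure 114 mm over their backs; the gripper's body (76 mm by 85 mm) begins 54 mm behind the grasp point. The pads swing forward as they close: fully open they stand 13 mm farther back than shut.
Start: joints at [-1.27, 0.207, 1.542, -0, 1.393, -0.15], TCP at [250.508, -517.565, 231.282] pointing down, gripper open.
Joint ranges: [-2.73, 2.73], [-0.86, 2.22], [0.23, 2.46], [-1.11, 4.25], [0.08, 2.63], [-2.82, 2.82]. Speed limits (rad/s): [2.79, 2.79, 3.14, 3.14, 3.14, 3.14].

INTERFACE

Orientations are given as a unit quaternion [w, x, y, z].
In Python, from workcell import manip, read_camera, camera_params, workorder, finder gives the robot as it stands. The module is installed in compiled form; this text tells all that it offers.
- The arm moves only by the tool play_rows, never from a script. Its argument "increments" is a list of rows, each a list of 3 entries, a list of its own where there are three numbers: the shift along the tool's x, y, z in mm, then the turn, a rotation vector about the tool's x, y, z in rad, then the closure, from -1 (fully open) to 1 (shut). In form: [[[dx, dy, dz], [ax, ay, az], jaw], ...]. A call has 1 to 20 rows; each row shifts and turns the commanded pose from where the row before left it, along the tool's axes as they then stand; what a row does not reach is not made up. A row lasts 1/12 s, in which the tool goes at most 41.7 mm and 7.16 degrees, less where a joint would pass 70% of its speed; a pose out of reach is approached as far as the arm can. A call with a gripper value outside its range is refused whole. The fingers move at their own pace and stop on an object; "newtons" is the grip in N (left out, the last holds). Time passes only in rows, so rows that do not move let the fingers close. It gives the time, the measured TCP pose, the force, the opening and the grip force at its end, in the units of the state.
- manip.get_state(): the state, without advancing time (a new reading comes with each control period).
- read_camera(name): name is "side" or "top"; returns (picture, depth): 400x640x3 uint8, red, green, blue; 400x640 float32, mm along the optical axis (not along the pixel's ray), 0 where there is no reading.
- camera_params(name): a dict with "fx", "fy", "cx", "cy" (pixels), "world_from_camera" (4x4, takes a point from camera to world coordinates). Camera axes: x right, y up, looking along -z (the intrinsics and any distortion apply to the point x, -y, -z); pixel columns grow to the right and rows downward; lengths in mm; the calibration is good to about 2 mm. A picture is of the moment at which its call begins. camera_params takes no time and is no camera call.
- workorder.job_done(): hands the job in; it is judged then, once.
Trained networks look in the newest picture that a camera, given by its name, has taken for a name from the list of things; names that differ only in an ending like _2 or _b are one class to them, and where a whole thing is asked for, a point or a joint stands for the part that bears it (a point fixed in the world has none). Each returns a list of dicts, best first, with "score" (0 to 1); they miss things now and then, are a little off and sometimes report something else, mostly with a low value. They report only what shows in the picture. A call takes as long as a camera call. They do not tell look-alikes from the thing itself.
- finder.trace(camera, target): "region" (400x640 bool, what is visible of it) and "bbox" ([left, top, right, bottom] in pixels, round what is visible of it).
The state is a dict: "time": time; "q": joint angles; "joint_vel": joint speeds; "effort": joint torques, N m; "eef_pos": TCP position; "ee_rot": TCP orientation; "ft_force": force on the tool from outside, world axes, zero at the start; "torque": the same for the moment, N m; "opening": finger opening in mm; "grasp_force": force on a finger pad.
Only numpy, scipy, OpenCV 4.12 (cv2) and the standard library are available. Lean on these libraries where they do the work, as an engineer would, in place of code of your own. Each camera call takes 0.05 s, during which the arm holds its last target. There are 200 camera calls.

TASK

Put the two white pump spacer plates away by thickness: take each from the parking stand and seat it upright, fully home on the floor of the narrowest gauge slot that it fits, then let go. The slots sit off-centre in their carriers, so feel for them gently: the plates and gauges must not be pressed hard against each other (keep it below about 20 N), and leave the bottle and jars where they are.

Things in the scene. Friction and masses are not known exactly. Their poses are not given: they have to be found in the camera images.
- plate_thin: Thin spacer plate of hard white plastic, a plain upright slab 46 mm wide (x), 10 mm thick (y), 65 mm tall (z), with a small steel stud low in its face, about 70 g. Origin: centre of its underside, z up. It starts upright in one of the two pockets of the stand (either one). Easily gripped from above across its thickness; rigid, tolerates a 60 N grip.
- plate_thick: Thick spacer plate of hard white plastic, a plain upright slab 46 mm wide (x), 18 mm thick (y), 65 mm tall (z), with a small steel stud low in its face, about 120 g. Origin: centre of its underside, z up. It starts upright in one of the two pockets of the stand (either one). Easily gripped from above across its thickness; rigid, tolerates a 60 N grip.
- gauge_narrow: Gauge with the narrowest slot (throat 11.5 mm in y, 49 mm in x): steel carrier 80 x 76 x 6 mm holding a grey insert 66 x 56 mm, flat top at z 47 mm, slot floor at z 20 mm. Mouth 1.5 mm wider on every side, tapering to the throat over the top 4 mm. Origin: centre of the carrier's underside, x along slot, y along row, z up. Insert shifted and springy: see row_base.
- gauge_middle: Gauge with the middle slot (throat 19.5 mm in y, 49 mm in x): steel carrier 80 x 76 x 6 mm holding a grey insert 66 x 56 mm, flat top at z 47 mm, slot floor at z 20 mm. Mouth 1.5 mm wider on every side, tapering to the throat over the top 4 mm. Origin: centre of the carrier's underside, x along slot, y along row, z up. Insert shifted and springy: see row_base.
- gauge_wide: Gauge with the widest slot (throat 27.5 mm in y, 49 mm in x): steel carrier 80 x 76 x 6 mm holding a grey insert 66 x 56 mm, flat top at z 47 mm, slot floor at z 20 mm. Mouth 1.5 mm wider on every side, tapering to the throat over the top 4 mm. Origin: centre of the carrier's underside, x along slot, y along row, z up. Insert shifted and springy: see row_base.
- stand: Fixed white parking stand 64 x 156 x 18 mm for the plates: two open pockets 52 mm (x) x 24 mm (y), at y = +39 and -39 mm of its origin, pocket floor 5 mm above the table, rims at 18 mm. Origin: centre of its underside, z up.
- row_base: Fixed base bar 86 x 262 x 8 mm, origin under its centre; 3 gauges along y, 82 mm apart, any order. Each insert (slot at its middle) is clamped up to 8 mm either way along y from its gauge's origin (x exact): new each time, NOT in any reported pose; see it or feel for it along the flat top. Inserts yield only downwards, on rubber feet: 0.2 mm per N, up to 6 mm, springing back.
- sample_bottle: Bystander: clear plastic bottle, 64 mm diameter, 130 mm tall; origin at the centre of its foot.
- sample_jar: Bystander: white jar, 44 mm diameter, 62 mm tall; origin at the centre of its foot.
- small_jar: Bystander: small clear jar, 36 mm diameter, 45 mm tall; origin at the centre of its foot.
There are look-alikes about, which are no part of the job. What is shaped like the plate_thick but purple is not meant.

How it is judged (in metres and radians):
At the end, for the whole second after the job is handed in: Thin plate in the narrowest slot, thick plate in the middle one: underside within 2.5 mm of the slot floor, within 5 mm of the gauge origin along the slot and 11 mm along the row, upright within 0.15 rad, released and at rest (z of plate_thin in the frame of gauge_narrow between 0.017 and 0.0225 m and x of plate_thin in the frame of gauge_narrow between -0.005 and 0.005 m and y of plate_thin in the frame of gauge_narrow between -0.011 and 0.011 m and angle between each of plate_thin, plate_thick's own z axis and vertical below 0.15 rad and linear speed of each of plate_thin, plate_thick below 0.02 m/s and contact force between each of plate_thin, plate_thick and the fingers below 0.05 N and z of plate_thick in the frame of gauge_middle between 0.017 and 0.0225 m and x of plate_thick in the frame of gauge_middle between -0.005 and 0.005 m and y of plate_thick in the frame of gauge_middle between -0.011 and 0.011 m); the robot touches nothing.
It fails at once if the thin spacer plate is pressed against a gauge with more than 22 N (contact force between plate_thin and gauge_narrow above 22 N or contact force between plate_thin and gauge_middle above 22 N or contact force between plate_thin and gauge_wide above 22 N).
It fails at once if the thick spacer plate is pressed against a gauge with more than 22 N (contact force between plate_thick and gauge_narrow above 22 N or contact force between plate_thick and gauge_middle above 22 N or contact force between plate_thick and gauge_wide above 22 N).
It fails at once if a gauge is pushed by the arm or fingers with more than 22 N (contact force between any of the fingers, the arm and gauge_narrow above 22 N or contact force between any of the fingers, the arm and gauge_middle above 22 N or contact force between any of the fingers, the arm and gauge_wide above 22 N).
It fails at once if a bottle or jar is shifted by more than 20 mm (distance of any of sample_bottle, sample_jar, small_jar from where it was at the start of the episode above 0.02 m).
It also fails if it takes over 72 s, if anything falls off the work surface, if the arm or the gripper's body presses on something with over 40 N, if the wrist force passes 120 N, or if a joint passes its speed limit or range.

## Working session

There is one attempt and no reset: what is moved stays moved. The work goes in short steps, Python scripts to look and compute and a tool call to move; the robot and the scene stay as the last step left them, time stands still between calls to the robot, and variables do not carry over. Pictures are saved under pics/ and viewed, at most 10 in all, crops included, and the job is handed in when it is done.

Besides the shell and the picture viewer there is one more tool, called after "Request:" as name([rows], argument=value, ...), one row to a line, values as JSON. play_rows: Moves the arm, as the interface text tells. Its arguments: {"type":"object","properties":{"increments":{"type":"array"},"newtons":{"type":"number"}},"required":["increments"]}

```bash
mkdir -p pics; cat > h.py <<'E'
import numpy as np,cv2
from workcell import manip, read_camera, camera_params, workorder, finder
def cloud(cam,depth):
    p=camera_params(cam);v,u=np.mgrid[0:400,0:640]
    x=(u-p['cx'])/p['fx']*depth;y=-(v-p['cy'])/p['fy']*depth
    P=np.stack([x,y,-depth,np.ones_like(depth)],-1)@np.array(p['world_from_camera']).T
    return P[...,:3]
E
python3 - <<'E'
from h import *
s=manip.get_state();print({k:np.round(v,3) for k,v in s.items()})
for c in('top','side'):
    im,d=read_camera(c);cv2.imwrite(f'pics/{c}0.png',im[...,::-1]);np.save(f'{c}0.npy',d)
    p=camera_params(c);print(c,{k:np.round(v,3).tolist() for k,v in p.items()})
    W=cloud(c,d)
    for t in('plate_thin','plate_thick','gauge_narrow','gauge_middle','gauge_wide','stand','row_base','sample_bottle','sample_jar','small_jar'):
        for r in finder.trace(c,t)[:3]:
            m=r['region']&(d>0);print(t,round(r['score'],2),np.round(r['bbox']).tolist(),np.round(np.median(W[m],0)) if m.any() else None, np.round(np.percentile(W[m],[3,97],axis=0)).tolist() if m.any() else '')
E
```

```text
{'time': np.float64(0.0), 'q': array([-1.27 ,  0.207,  1.543, -0.   ,  1.393, -0.15 ]), 'joint_vel': array([-0.001,  0.002, -0.002,  0.   , -0.002,  0.001]), 'effort': array([-0.0000e+00, -3.8304e+01, -2.9160e+01, -0.0000e+00,  1.0000e-02,
        0.0000e+00]), 'eef_pos': array([ 250.296, -516.821,  230.117]), 'ee_rot': array([-0.001,  0.975,  0.224, -0.   ]), 'ft_force': array([-0.423,  0.392,  0.255]), 'torque': array([ 0.018, -0.01 , -0.034]), 'grasp_force': np.float64(0.0), 'opening': np.float64(85.357)}
top {'fx': 415.35, 'fy': 415.35, 'cx': 322.352, 'cy': 202.869, 'world_from_camera': [[0.013, 0.994, -0.113, 463.068], [-1.0, 0.013, -0.003, 57.587], [-0.002, 0.113, 0.994, 964.404], [0.0, 0.0, 0.0, 1.0]]}
plate_thin 0.44 [248.0, 212.0, 259.0, 235.0] [521. 211.  68.] [[500.0, 204.0, 7.0], [541.0, 221.0, 72.0]]
plate_thick 0.82 [213.0, 225.0, 231.0, 243.0] [496. 282.  69.] [[475.0, 273.0, 14.0], [518.0, 297.0, 73.0]]
plate_thick 0.68 [205.0, 278.0, 227.0, 301.0] [375. 290.  63.] [[353.0, 276.0, 9.0], [394.0, 308.0, 68.0]]
gauge_narrow 0.91 [384.0, 184.0, 423.0, 222.0] [ 568. -119. 
[... 2250 characters left out ...]
287.0] [486. 297.  18.] [[458.0, 179.0, 2.0], [519.0, 332.0, 21.0]]
row_base 0.78 [342.0, 153.0, 402.0, 195.0] [552. -79.   8.] [[522.0, -322.0, 2.0], [597.0, -70.0, 12.0]]
row_base 0.56 [243.0, 156.0, 270.0, 209.0] [730. 120.  69.] [[714.0, 91.0, 8.0], [759.0, 136.0, 131.0]]
sample_bottle 0.92 [245.0, 157.0, 271.0, 209.0] [729. 120.  68.] [[713.0, 91.0, 8.0], [756.0, 136.0, 131.0]]
sample_jar 0.72 [208.0, 219.0, 227.0, 250.0] [686. 305.  40.] [[677.0, 284.0, 8.0], [711.0, 318.0, 64.0]]
small_jar 0.68 [370.0, 222.0, 382.0, 244.0] [398.  79.  31.] [[386.0, 59.0, 2.0], [417.0, 87.0, 47.0]]
small_jar 0.28 [338.0, 156.0, 399.0, 197.0] [541. -81.   8.] [[523.0, -208.0, 1.0], [601.0, -68.0, 13.0]]
```

```bash
python3 - <<'E'
import cv2,numpy as np
t=cv2.imread('pics/top0.png');s=cv2.imread('pics/side0.png')
r=lambda a,w,h:cv2.resize(a,(w,h),interpolation=cv2.INTER_CUBIC)
a=r(t[170:230,370:504],800,358)
b=r(t[195:310,195:335],292,240);c=r(s[130:200,335:410],257,240);d=r(s[215:320,255:350],217,240)
cv2.imwrite('pics/c1.png',np.vstack([a,np.hstack([b,c,d,np.zeros((240,800-766,3),np.uint8)])]))
E
```

```text
(no output)
```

View pics/c1.png

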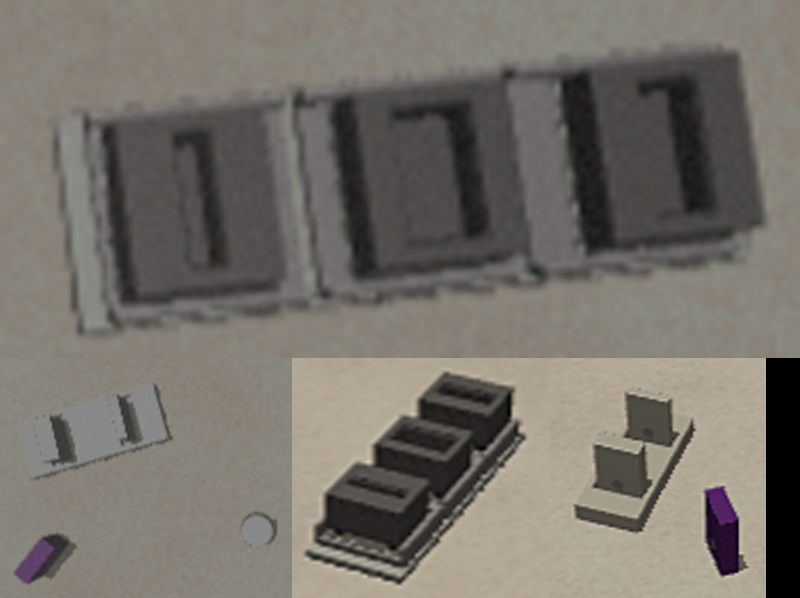

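View pics/top0.png

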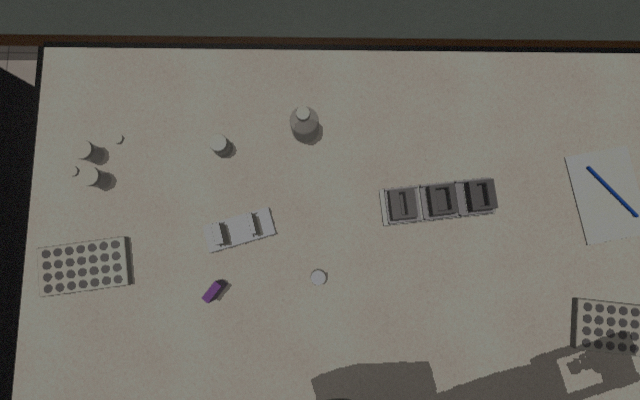

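```bash
cat >> h.py <<'E'
def ortho(cam,im,z,c,yaw,hx,hy,s=4):
    """metric view at height z: columns=local y (left +), rows=local x (up +), s px/mm"""
    p=camera_params(cam);M=np.array(p['world_from_camera']);R,t=M[:3,:3],M[:3,3]
    r,q=np.mgrid[0:2*hx*s,0:2*hy*s];x=hx-(r+.5)/s;y=hy-(q+.5)/s
    X=np.stack([c[0]+x*np.cos(yaw)-y*np.sin(yaw),c[1]+x*np.sin(yaw)+y*np.cos(yaw),np.full(x.shape,float(z))],-1)
    C=(X-t)@R
    u=p['cx']-p['fx']*C[...,0]/C[...,2];v=p['cy']+p['fy']*C[...,1]/C[...,2]
    return cv2.remap(im,u.astype(np.float32),v.astype(np.float32),cv2.INTER_CUBIC)
E
python3 - <<'E'
from h import *
for c in('top','side'):
    I=[];D=[]
    for i in range(4):
        a,b=read_camera(c);I.append(a.astype(float));D.append(b)
    im=np.mean(I,0).astype(np.uint8);cv2.imwrite(f'pics/{c}a.png',im[...,::-1]);D=np.array(D);print('noise',D[:,200:260].std(0).mean())
    d=np.median(D,0);np.save(f'{c}a.npy',d);W=cloud(c,d);z=W[...,2]
    box=lambda x0,x1,y0,y1:(W[...,0]>x0)&(W[...,0]<x1)&(W[...,1]>y0)&(W[...,1]<y1)&(d>0)
    print(c,'table',np.median(z[box(450,650,-50,50)]))
    m=box(500,660,-340,-60)&(z>54)
    n,l,st,ce=cv2.connectedComponentsWithStats(m.astype(np.uint8))
    for i in range(1,n):
        if st[i,4]>60:
            P=W[l==i];r=cv2.minAreaRect(P[:,:2].astype(np.float32));print('ins',st[i,4],np.round(r[0],1),np.round(r[1],1),round(r[2],1),P[:,2].mean().round(1))
    m=box(440,570,160,340)&(z>66 if c=='top' else z>26)
    n,l,st,ce=cv2.connectedComponentsWithStats(m.astype(np.uint8))
    for i in range(1,n):
        if st[i,4]>10:
            P=W[l==i];r=cv2.minAreaRect(P[:,:2].astype(np.float32));print('plate',st[i,4],np.round(r[0],1),np.round(r[1],1),round(r[2],1),np.percentile(P[:,2],[50,95]).round(1))
    for nm,bx,zr in(('stand',(440,570,160,340),(10,26)),('base',(500,660,-345,-50),(5,11)),('all',(500,660,-345,-50),(5,70))):
        m=box(*bx)&(z>zr[0])&(z<zr[1]);r=cv2.minAreaRect(W[m][:,:2].astype(np.float32));print(nm,np.round(r[0],1),np.round(r[1],1),round(r[2],1))
E
```

```text
noise 7.8346777
top table 0.6293861243839842
ins 549 [ 591.5 -293.3] [66.2 57. ] 7.0 55.9
ins 454 [ 580.3 -205.4] [66.  56.2] 6.6 55.9
ins 613 [ 569.3 -117. ] [66.1 56.3] 7.1 55.8
plate 105 [520.  213.9] [45.4 10.1] 15.6 [70.2 71.9]
plate 189 [496.9 286.9] [45.8 18.3] 15.3 [70.2 71.8]
stand [508.6 250.8] [ 64.2 156. ] 17.1
base [ 580.3 -204. ] [ 86.  261.4] 7.1
all [ 580.3 -204. ] [ 86.  261.4] 7.1
noise 10.513592
side table 1.0942116486517648
ins 174 [ 589.3 -292. ] [67.6 61.3] 6.3 56.2
ins 166 [ 577.9 -205.4] [67.2 59.5] 6.9 56.1
ins 238 [ 567.4 -116.3] [66.6 61.1] 7.8 56.1
plate 360 [518.1 214.2] [46.4 14.7] 13.3 [52.1 71. ]
plate 469 [494.8 287.6] [46.9 20.5] 15.7 [55.5 71.3]
stand [506.6 251.3] [ 65.4 158.7] 17.0
base [ 539.7 -196.2] [272.   82.8] 78.9
all [ 577.2 -201.9] [ 85.9 262.9] 7.2
```

```bash
cat >> h.py <<'E'
from scipy.spatial.transform import Rotation as Ro
def plan(xyz,yawdeg):
    s=manip.get_state();q=s['ee_rot'];R=Ro.from_quat([q[1],q[2],q[3],q[0]])
    d=R.inv().apply(np.array(xyz)-s['eef_pos'])
    y=np.deg2rad(yawdeg);T=Ro.from_matrix(np.array([[np.cos(y),np.sin(y),0],[np.sin(y),-np.cos(y),0],[0,0,-1]]))
    print('t',round(float(s['time']),2),'pos',np.round(s['eef_pos'],1),'d tool',np.round(d,2),'rotvec',np.round((R.inv()*T).as_rotvec(),4),'f',np.round(s['ft_force'],1),'open',round(float(s['opening']),1),'g',round(float(s['grasp_force']),1))
E
python3 -c "
from h import *
plan((519,214,150),16)"
```

```text
t 1.5 pos [ 250.5 -517.6  231.3] d tool [ 560.4  -541.52   81.27] rotvec [ 1.000e-04 -0.000e+00  1.716e-01] f [ 0.2  1.  -0.7] open 85.3 g 0.0
```

Request:
play_rows([
  [[27, -27, 0], [0, 0, 0], -1],
  [[27, -27, 0], [0, 0, 0], -1],
  [[27, -27, 0], [0, 0, 0], -1],
  [[27, -27, 0], [0, 0, 0], -1],
  [[27, -27, 0], [0, 0, 0], -1],
  [[27, -27, 0], [0, 0, 0], -1],
  [[27, -27, 0], [0, 0, 0], -1],
  [[27, -27, 0], [0, 0, 0], -1],
  [[27, -27, 0], [0, 0, 0], -1],
  [[27, -27, 0], [0, 0, 0], -1],
  [[27, -27, 0], [0, 0, 0], -1],
  [[27, -27, 0], [0, 0, 0], -1],
  [[27, -27, 0], [0, 0, 0], -1],
  [[27, -27, 0], [0, 0, 0], -1],
  [[27, -27, 0], [0, 0, 0], -1],
  [[27, -27, 0], [0, 0, 0], -1],
  [[27, -27, 0], [0, 0, 0], -1],
  [[27, -27, 0], [0, 0, 0], -1],
  [[27, -27, 0], [0, 0, 0], -1],
  [[0, 0, 0], [0, 0, 0], -1],
], newtons=40)

```text
time: 3.17
eef_pos: [490.1, 173.4, 231.5]
ee_rot: [-0.001, 0.974, 0.226, 0.001]
ft_force: [-1.6, -0.5, -0.1]
opening: 85.6
grasp_force: 0.0
```

```bash
python3 -c "
from h import *
plan((519,214,150),16)"
```

```text
t 3.17 pos [490.1 173.4 231.5] d tool [ 43.63 -23.46  81.68] rotvec [-0.0026 -0.0029  0.1777] f [-1.6 -0.5 -0.1] open 85.6 g 0.0
```

Request:
play_rows([
  [[22, -12, 20], [0, 0, 0], -1],
  [[22, -12, 20], [0, 0, 0], -1],
  [[0, 0, 20], [0, 0, 0.06], -1],
  [[0, 0, 20], [0, 0, 0.06], -1],
  [[0, 0, 0], [0, 0, 0.052], -1],
  [[0, 0, 0], [0, 0, 0], -1],
  [[0, 0, 0], [0, 0, 0], -1],
  [[0, 0, 0], [0, 0, 0], -1],
])

```text
time: 3.83
eef_pos: [518.7, 208.3, 152.3]
ee_rot: [-0.0, 0.99, 0.139, 0.001]
ft_force: [0.2, -0.8, 0.4]
opening: 85.3
grasp_force: 0.0
```

```bash
python3 -c "
from h import *
plan((519,214,41),16);print(np.round(manip.get_state()['joint_vel'],3))"
```

```text
t 3.83 pos [518.7 208.3 152.3] d tool [  1.63  -5.36 111.31] rotvec [ 0.0002 -0.002   0.0003] f [ 0.2 -0.8  0.4] open 85.3 g 0.0
[ 0.002 -0.006 -0.005 -0.     0.002  0.005]
```

Request:
play_rows([
  [[1.5, -5.4, 15], [0, 0, 0], -1],
  [[0, 0, 20], [0, 0, 0], -1],
  [[0, 0, 20], [0, 0, 0], -1],
  [[0, 0, 20], [0, 0, 0], -1],
  [[0, 0, 15], [0, 0, 0], -1],
  [[0, 0, 10], [0, 0, 0], -1],
  [[0, 0, 10], [0, 0, 0], -1],
  [[0, 0, 0], [0, 0, 0], -1],
  [[0, 0, 0], [0, 0, 0], -1],
  [[0, 0, 0], [0, 0, 0], -1],
])

```text
time: 4.67
eef_pos: [518.9, 214.3, 42.4]
ee_rot: [-0.0, 0.99, 0.139, 0.001]
ft_force: [-0.8, -0.2, 0.4]
opening: 85.1
grasp_force: 0.0
```

```bash
python3 -c "
from h import *
plan((519,214,41),16)
im,d=read_camera('side');cv2.imwrite('pics/g1.png',cv2.resize(im[190:310,240:360,::-1],(600,600),interpolation=cv2.INTER_CUBIC))"
```

```text
t 4.67 pos [518.9 214.3  42.4] d tool [-0.03  0.29  1.45] rotvec [ 0.0001 -0.0023 -0.0004] f [-0.8 -0.2  0.4] open 85.1 g 0.0
```

View pics/g1.png

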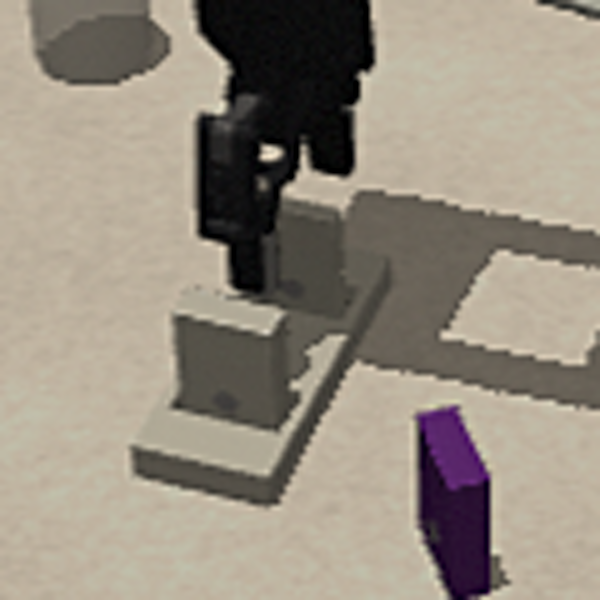

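The fingers straddle the thin plate (crop 245,240; side image about 298,240). The two white plates are in the stand, at top px (253,223) thin and (222,234) thick. The purple slab at top px (215,290) is the look-alike and isn't meant. Closing now.

Request:
play_rows([
  [[0, 0, 1], [0, 0, 0], 1],
  [[0, 0, 0], [0, 0, 0], 1],
  [[0, 0, 0], [0, 0, 0], 1],
  [[0, 0, 0], [0, 0, 0], 1],
  [[0, 0, 0], [0, 0, 0], 1],
  [[0, 0, 0], [0, 0, 0], 1],
  [[0, 0, 0], [0, 0, 0], 1],
  [[0, 0, 0], [0, 0, 0], 1],
  [[0, 0, 0], [0, 0, 0], 1],
  [[0, 0, 0], [0, 0, 0], 1],
  [[0, 0, 0], [0, 0, 0], 1],
  [[0, 0, 0], [0, 0, 0], 1],
])

```text
time: 5.72
eef_pos: [518.0, 214.0, 40.3]
ee_rot: [0.0, 0.99, 0.139, 0.0]
ft_force: [-0.2, 0.2, 1.2]
opening: 9.5
grasp_force: 43.2
```

```bash
python3 -c "
from h import *
plan((519,214,41),16)"
```

```text
t 5.72 pos [518.  214.   40.3] d tool [ 0.99  0.34 -0.66] rotvec [ 0.     -0.0002 -0.0005] f [-0.2  0.2  1.2] open 9.5 g 43.2
```

Request:
play_rows([
  [[0, 0, -10], [0, 0, 0], 1],
  [[0, 0, -20], [0, 0, 0], 1],
  [[0, 0, -25], [0, 0, 0], 1],
  [[0, 0, -25], [0, 0, 0.05], 1],
  [[0, 0, 0], [0, 0, 0.05], 1],
  [[0, 0, 0], [0, 0, 0.056], 1],
  [[0, 0, 0], [0, 0, 0], 1],
  [[0, 0, 0], [0, 0, 0], 1],
  [[0, 0, 0], [0, 0, 0], 1],
])

```text
time: 6.47
eef_pos: [517.4, 214.0, 120.1]
ee_rot: [0.0, 0.998, 0.062, -0.0]
ft_force: [0.1, -0.4, -0.2]
opening: 9.4
grasp_force: 43.1
```

```bash
python3 -c "
from h import *
plan((567.8,-116.7,115),7.05)"
```

```text
t 6.47 pos [517.4 214.  120.1] d tool [  9.07 334.36   5.09] rotvec [0.0001 0.0008 0.0009] f [ 0.1 -0.4 -0.2] open 9.4 g 43.1
```

Request:
play_rows([
  [[0, 15, 0], [0, 0, 0], 1],
  [[0, 30, 0], [0, 0, 0], 1],
  [[0, 30, 0], [0, 0, 0], 1],
  [[0, 30, 0], [0, 0, 0], 1],
  [[1, 30, 0], [0, 0, 0], 1],
  [[1, 30, 0], [0, 0, 0], 1],
  [[1, 30, 0], [0, 0, 0], 1],
  [[1, 30, 0], [0, 0, 0], 1],
  [[1, 30, 0], [0, 0, 0], 1],
  [[1, 30, 0], [0, 0, 0], 1],
  [[1, 30, 0], [0, 0, 0], 1],
  [[2, 15, 0], [0, 0, 0], 1],
  [[0, 4, 0], [0, 0, 0], 1],
  [[0, 0, 0], [0, 0, 0], 1],
  [[0, 0, 0], [0, 0, 0], 1],
  [[0, 0, 0], [0, 0, 0], 1],
])

```text
time: 7.8
eef_pos: [567.2, -114.5, 119.9]
ee_rot: [-0.001, 0.998, 0.062, -0.001]
ft_force: [-0.4, 0.6, 0.4]
opening: 9.5
grasp_force: 43.0
```

```bash
cat > look.py <<'E'
from h import *
import sys
c=[float(a) for a in sys.argv[1:3]];yaw=np.deg2rad(7.05)
plan((c[0],c[1],115),7.05)
ax=np.array([np.cos(yaw),np.sin(yaw)]);ay=np.array([-ax[1],ax[0]])
out=[]
for cam in('side','top'):
    I=[];D=[]
    for i in range(3):
        a,b=read_camera(cam);I.append(a);D.append(b)
    d=np.median(D,0);W=cloud(cam,d);im=np.mean(I,0).astype(np.uint8)
    L=W[...,:2]-c;lx=L@ax;ly=L@ay;z=W[...,2]
    br=im.astype(int).sum(-1)
    zt=float(sys.argv[3]) # plate bottom
    m=(d>0)&(abs(lx)<35)&(abs(ly)<25)&(z>zt+3)&(z<zt+30)
    if m.sum()>20:
        print(cam,m.sum(),'lx',np.percentile(lx[m],[2,50,98]).round(1),'ly',np.percentile(ly[m],[5,50,95]).round(1),'z',np.percentile(z[m],[2,98]).round(1))
        k=m&(abs(ly-np.median(ly[m]))<3)&(br>120)
        if k.sum()>20: print(' face ly',ly[k].mean().round(2),'lx range',np.percentile(lx[k],[1,99]).round(1),'slope',np.polyfit(lx[k],ly[k],1)[0].round(4),'zmin',z[k].min().round(1))
    v,u=np.where(m) if m.any() else ([200],[320]);v=int(np.median(v));u=int(np.median(u))
    v=min(max(v,60),340);u=min(max(u,60),580);out.append(cv2.resize(im[v-50:v+50,u-50:u+50,::-1],(400,400),interpolation=cv2.INTER_CUBIC))
cv2.imwrite(sys.argv[4],np.hstack(out))
E
python3 look.py 567.8 -116.7 84 pics/n1.png
```

```text
t 7.8 pos [ 567.2 -114.5  119.9] d tool [0.31 2.24 4.91] rotvec [-0.0012  0.0009  0.0015] f [-0.4  0.6  0.4] open 9.5 g 43.0
side 152 lx [-22.5  -2.8  22.3] ly [1.5 6.6 8.8] z [ 87.5 113.3]
 face ly 6.65 lx range [-22.7  22.6] slope 0.0039 zmin 87.2
```

View pics/n1.png

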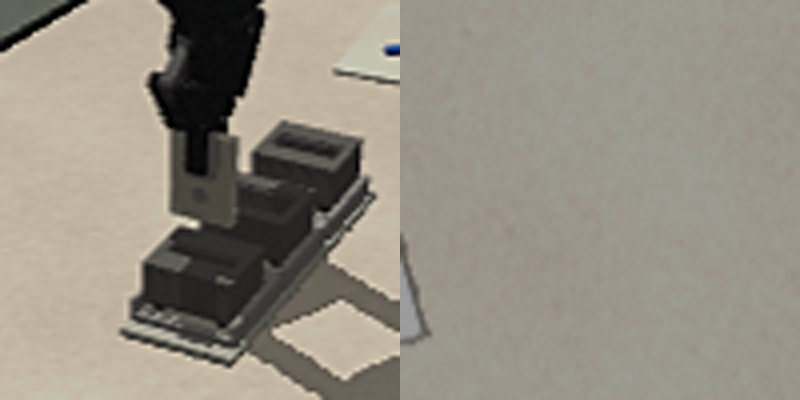

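```bash
python3 - <<'E'
from h import *
yaw=np.deg2rad(7.05)
for g,c in(('narrow',(567.8,-116.7)),('middle',(590.,-293.))):
  for cam in('top','side'):
    im=cv2.imread(f'pics/{cam}a.png')
    o=ortho(cam,im,55,c,yaw,45,45,2).astype(float).sum(-1)
    pr=o[60:120].mean(0)   # |lx|<15
    print(g,cam,'ly profile +40..-40'); y=45-(np.arange(180)+.5)/2
    print(' '.join(f'{int(a)}' for a in pr[10:170]))
    W=cloud(cam,np.load(f'{cam}a.npy'));L=W[...,:2]-c
    ax=np.array([np.cos(yaw),np.sin(yaw)]);lx=L@ax;ly=L@np.array([-ax[1],ax[0]])
    m=(W[...,2]>53)&(W[...,2]<60)&(abs(ly)<42)&(abs(lx)<40)
    a=m&(abs(lx)<15);h=np.histogram(ly[a],np.arange(-36,37,2))[0];print('hist ly -36..',h)
    a=m&(abs(ly)>9)&(abs(ly)<20);print('lx ext',np.percentile(lx[a],[1,99]).round(1))
E
```

```text
narrow top ly profile +40..-40
337 316 303 300 307 320 332 338 336 325 306 279 248 215 184 157 137 125 121 122 127 134 144 158 175 195 214 231 242 249 251 250 248 246 246 246 246 246 246 246 246 246 245 245 244 244 244 244 244 244 244 243 243 244 244 245 245 245 244 244 243 242 239 235 230 224 220 218 219 224 230 237 241 244 244 244 243 239 232 219 202 182 160 141 127 119 115 116 120 125 133 143 155 167 182 197 212 224 233 239 242 242 241 240 239 239 239 239 239 239 239 239 239 239 238 238 237 237 237 237 237 237 238 238 238 238 238 237 236 236 236 237 239 243 251 262 277 293 308 321 329 333 333 332 332 333 339 347 357 368 378 385 387 382 368 345 316 288 266 255
hist ly -36.. [ 0  0  0  4 12 10 14 13 13 11 14 11 15 10 10  0  0  0  0  0  2 11 12 11
 12 11 14 10 15 12 11 11  0  0  0  0]
lx ext [-31.2  33.4]
narrow side ly profile +40..-40
107 107 106 106 106 105 104 104 103 102 101 100 99 98 97 96 95 95 95 97 99 103 109 116 126 137 150 164 178 193 207 220 232 241 249 254 258 259 259 258 257 254 252 250 248 246 245 244 244 244 244 245 246 247 249 250 252 254 255 255 255 253 250 245 238 
[... 1310 characters left out ...]
100 99 98 97 96 95 94 92 91 90 89 88 88 88 89 91 94 98 104 110 119 129 139 151 163 176 189 201 213 223 233 242 249 254 258 261 263 264 264 264 263 263 262 262 261 261 261 260 259 257 254 249 244 237 229 219 208 196 184 171 158 145 133 122 111 103 95 89 84 81 79 78 78 79 80 82 84 87 90 94 98 102 107 112 117 122 127 132 137 141 146 150 154 157 161 164 167 171 174 178 183 188 193 199 205 211 217 223 228 233 236 239 241 242 242 242 240 238 236 233 230 228 226 224 224 225 226 230 235 242 251 262 275 289 305 322 340 359 377 396 414 431 446 460 471 481 489 496 500 502 504 504 504 502 501 499
hist ly -36.. [0 0 0 3 2 0 8 1 4 3 3 2 7 3 3 0 0 0 0 0 0 0 1 1 5 1 2 5 3 4 4 6 4 1 0 0]
lx ext [-33.3  31.3]
```

Request:
play_rows([
  [[-0.2, 2.7, 5], [0, 0, 0], 1],
  [[0, 0, 5], [0, 0, 0], 1],
  [[0, 0, 5], [0, 0, 0], 1],
  [[0, 0, 5], [0, 0, 0], 1],
  [[0, 0, 4], [0, 0, 0], 1],
  [[0, 0, 0], [0, 0, 0], 1],
  [[0, 0, 0], [0, 0, 0], 1],
])

```text
time: 8.68
eef_pos: [567.4, -118.9, 95.7]
ee_rot: [-0.0, 0.998, 0.061, -0.001]
ft_force: [-0.4, 0.3, -0.4]
opening: 9.2
grasp_force: 43.0
```

```bash
python3 look.py 567.36 -117.2 61 pics/n2.png
```

```text
t 8.68 pos [ 567.4 -118.9   95.7] d tool [  0.11  -1.73 -19.33] rotvec [-0.0005  0.0011 -0.0003] f [-0.4  0.3 -0.4] open 9.2 g 43.0
side 135 lx [-21.9  -1.3  21.8] ly [-1.4  1.9  4.6] z [64.5 90.3]
 face ly 2.19 lx range [-21.3  22.4] slope -0.0014 zmin 64.1
```

Request:
play_rows([
  [[0, -1.7, 0], [0, 0, 0], 1],
  [[0, 0, 1], [0, 0, 0], 1],
  [[0, 0, 1], [0, 0, 0], 1],
  [[0, 0, 1], [0, 0, 0], 1],
  [[0, 0, 0], [0, 0, 0], 1],
  [[0, 0, 0], [0, 0, 0], 1],
  [[0, 0, 0], [0, 0, 0], 1],
])

```text
time: 9.57
eef_pos: [567.6, -117.4, 93.2]
ee_rot: [-0.0, 0.998, 0.061, -0.0]
ft_force: [-0.5, 0.2, -0.7]
opening: 9.4
grasp_force: 43.0
```

```bash
python3 look.py 567.36 -117.2 58 pics/n2.png
```

```text
t 9.57 pos [ 567.6 -117.4   93.2] d tool [ -0.24  -0.18 -21.78] rotvec [-0.      0.0001 -0.0003] f [-0.5  0.2 -0.7] open 9.4 g 43.0
side 146 lx [-21.6  -1.   24.2] ly [0.4 3.8 6.5] z [61.4 87.7]
 face ly 3.84 lx range [-21.6  24.7] slope -0.0143 zmin 61.0
```

Request:
play_rows([
  [[0, 0, 1], [0, 0, 0], 1],
  [[0, 0, 1], [0, 0, 0], 1],
  [[0, 0, 1], [0, 0, 0], 1],
  [[0, 0, 0], [0, 0, 0], 1],
  [[0, 0, 0], [0, 0, 0], 1],
  [[0, 0, 0], [0, 0, 0], 1],
])

```text
time: 10.37
eef_pos: [567.6, -117.3, 90.2]
ee_rot: [-0.0, 0.998, 0.061, -0.0]
ft_force: [0.1, -0.0, -0.7]
opening: 9.2
grasp_force: 43.0
```

Request:
play_rows([
  [[0, 0, 1], [0, 0, 0], 1],
  [[0, 0, 0.5], [0, 0, 0], 1],
  [[0, 0, 0], [0, 0, 0], 1],
  [[0, 0, 0], [0, 0, 0], 1],
])

```text
time: 10.7
eef_pos: [567.6, -117.3, 88.7]
ee_rot: [-0.0, 0.998, 0.061, -0.0]
ft_force: [0.8, -0.4, -0.4]
opening: 9.6
grasp_force: 43.0
```

Request:
play_rows([
  [[0, 0, 0.5], [0, 0, 0], 1],
  [[0, 0, 0.5], [0, 0, 0], 1],
  [[0, 0, 0], [0, 0, 0], 1],
  [[0, 0, 0], [0, 0, 0], 1],
])

```text
time: 11.03
eef_pos: [567.6, -117.3, 87.7]
ee_rot: [-0.0, 0.998, 0.061, -0.0]
ft_force: [0.2, 0.7, -0.1]
opening: 9.3
grasp_force: 43.0
```

Request:
play_rows([
  [[0, 0, 0.5], [0, 0, 0], 1],
  [[0, 0, 0.5], [0, 0, 0], 1],
  [[0, 0, 0.5], [0, 0, 0], 1],
  [[0, 0, 0.5], [0, 0, 0], 1],
  [[0, 0, 0], [0, 0, 0], 1],
  [[0, 0, 0], [0, 0, 0], 1],
])

```text
time: 11.53
eef_pos: [567.7, -117.0, 85.7]
ee_rot: [-0.0, 0.998, 0.061, 0.0]
ft_force: [-0.3, 0.9, -0.3]
opening: 9.6
grasp_force: 43.1
```

Request:
play_rows([
  [[0, 0, 0.7], [0, 0, 0], 1],
  [[0, 0, 0.7], [0, 0, 0], 1],
  [[0, 0, 0.6], [0, 0, 0], 1],
  [[0, 0, 0], [0, 0, 0], 1],
  [[0, 0, 0], [0, 0, 0], 1],
])

```text
time: 11.95
eef_pos: [567.4, -117.1, 83.5]
ee_rot: [-0.0, 0.998, 0.061, -0.0]
ft_force: [0.6, 2.4, -1.1]
opening: 9.3
grasp_force: 43.0
```

Request:
play_rows([
  [[0, -0.3, 0], [0, 0, 0], 1],
  [[0, 0, 1], [0, 0, 0], 1],
  [[0, 0, 1], [0, 0, 0], 1],
  [[0, 0, 1], [0, 0, 0], 1],
  [[0, 0, 0], [0, 0, 0], 1],
  [[0, 0, 0], [0, 0, 0], 1],
])

```text
time: 12.45
eef_pos: [567.5, -117.0, 80.6]
ee_rot: [-0.0, 0.998, 0.061, -0.0]
ft_force: [-0.3, 2.4, -1.2]
opening: 9.3
grasp_force: 43.1
```

Request:
play_rows([
  [[0, -0.1, 1], [0, 0, 0], 1],
  [[0, 0, 1], [0, 0, 0], 1],
  [[0, 0, 1], [0, 0, 0], 1],
  [[0, 0, 0], [0, 0, 0], 1],
  [[0, 0, 0], [0, 0, 0], 1],
])

```text
time: 12.87
eef_pos: [567.5, -117.0, 77.6]
ee_rot: [0.0, 0.998, 0.061, -0.0]
ft_force: [-0.3, 1.9, -1.4]
opening: 9.4
grasp_force: 43.1
```

Request:
play_rows([
  [[0, -0.2, 1], [0, 0, 0], 1],
  [[0, 0, 1], [0, 0, 0], 1],
  [[0, 0, 1], [0, 0, 0], 1],
  [[0, 0, 1], [0, 0, 0], 1],
  [[0, 0, 1], [0, 0, 0], 1],
  [[0, 0, 0], [0, 0, 0], 1],
  [[0, 0, 0], [0, 0, 0], 1],
])

```text
time: 13.45
eef_pos: [567.4, -116.9, 72.6]
ee_rot: [0.0, 0.998, 0.061, -0.0]
ft_force: [-0.1, 0.8, -0.9]
opening: 9.5
grasp_force: 43.1
```

Request:
play_rows([
  [[0, 0, 1], [0, 0, 0], 1],
  [[0, 0, 1], [0, 0, 0], 1],
  [[0, 0, 1], [0, 0, 0], 1],
  [[0, 0, 1], [0, 0, 0], 1],
  [[0, 0, 1], [0, 0, 0], 1],
  [[0, 0, 0], [0, 0, 0], 1],
  [[0, 0, 0], [0, 0, 0], 1],
])

```text
time: 14.03
eef_pos: [567.5, -116.8, 67.7]
ee_rot: [0.0, 0.998, 0.061, -0.0]
ft_force: [0.3, -0.3, -0.9]
opening: 9.4
grasp_force: 43.1
```

Request:
play_rows([
  [[0, 0, 1], [0, 0, 0], 1],
  [[0, 0, 1], [0, 0, 0], 1],
  [[0, 0, 0], [0, 0, 0], 1],
  [[0, 0, 0], [0, 0, 0], 1],
])

```text
time: 14.37
eef_pos: [567.5, -116.7, 65.7]
ee_rot: [-0.0, 0.998, 0.061, -0.0]
ft_force: [-0.3, 0.1, -0.6]
opening: 9.3
grasp_force: 43.1
```

Request:
play_rows([
  [[0, 0, 0.5], [0, 0, 0], 1],
  [[0, 0, 0.5], [0, 0, 0], 1],
  [[0, 0, 0], [0, 0, 0], 1],
  [[0, 0, 0], [0, 0, 0], 1],
])

```text
time: 14.7
eef_pos: [567.5, -116.7, 64.7]
ee_rot: [-0.0, 0.998, 0.061, -0.0]
ft_force: [0.7, -0.5, -0.5]
opening: 9.2
grasp_force: 43.1
```

Request:
play_rows([
  [[0, 0, 0.5], [0, 0, 0], 1],
  [[0, 0, 0.5], [0, 0, 0], 1],
  [[0, 0, 0], [0, 0, 0], 1],
  [[0, 0, 0], [0, 0, 0], 1],
])

```text
time: 15.03
eef_pos: [567.5, -116.7, 63.7]
ee_rot: [-0.0, 0.998, 0.061, -0.0]
ft_force: [-0.0, -0.4, -0.2]
opening: 9.4
grasp_force: 43.1
```

Request:
play_rows([
  [[0, 0, 0.5], [0, 0, 0], 1],
  [[0, 0, 0], [0, 0, 0], 1],
  [[0, 0, 0], [0, 0, 0], 1],
])

```text
time: 15.28
eef_pos: [567.6, -116.8, 63.3]
ee_rot: [0.0, 0.998, 0.061, 0.0]
ft_force: [-0.7, 0.5, 0.1]
opening: 9.5
grasp_force: 43.1
```

Request:
play_rows([
  [[0, 0, 0.5], [0, 0, 0], 1],
  [[0, 0, 0], [0, 0, 0], 1],
  [[0, 0, 0], [0, 0, 0], 1],
])

```text
time: 15.53
eef_pos: [567.7, -116.8, 63.1]
ee_rot: [0.0, 0.998, 0.061, 0.0]
ft_force: [-0.9, 0.7, 3.1]
opening: 9.3
grasp_force: 43.4
```

Request:
play_rows([
  [[0, 0, 0], [0, 0, 0], -0.2],
  [[0, 0, 0], [0, 0, 0], -0.2],
  [[0, 0, 0], [0, 0, 0], -0.2],
  [[0, 0, 0], [0, 0, 0], -0.2],
  [[0, 0, 0], [0, 0, 0], -0.2],
  [[0, 0, 0], [0, 0, 0], -0.2],
  [[0, 0, -5], [0, 0, 0], -0.2],
  [[0, 0, -15], [0, 0, 0], -0.2],
  [[0, 0, -25], [0, 0, 0], -0.2],
  [[0, 0, -25], [0, 0, 0], -0.2],
  [[0, 0, 0], [0, 0, 0], -0.2],
  [[0, 0, 0], [0, 0, 0], -0.2],
])

```text
time: 16.53
eef_pos: [569.3, -117.3, 135.4]
ee_rot: [0.001, 0.998, 0.061, 0.002]
ft_force: [0.2, -0.2, 0.6]
opening: 51.3
grasp_force: 0.0
```

```bash
python3 - <<'E'
from h import *
plan((496,287,130),16)
for c in('side','top'):
    D=[read_camera(c) for i in range(3)];d=np.median([b for a,b in D],0);W=cloud(c,d);z=W[...,2]
    if c=='side':im=D[0][0];cv2.imwrite('pics/n3.png',cv2.resize(im[100:200,320:420,::-1],(500,500),interpolation=cv2.INTER_CUBIC))
    m=(d>0)&(abs(W[...,0]-567.5)<32)&(abs(W[...,1]+117)<20)&(z>62)&(z<104)
    if m.sum()>5:P=W[m];print(c,m.sum(),P.min(0).round(1),P.max(0).round(1),np.percentile(P[:,2],[90,97]).round(1))
E
```

```text
t 16.53 pos [ 569.3 -117.3  135.4] d tool [ -23.22 -410.29    4.29] rotvec [ 0.0027 -0.0045 -0.1564] f [ 0.2 -0.2  0.6] open 51.3 g 0.0
side 205 [ 544.1 -125.5   62.1] [ 591.8 -106.6   95.7] [93.7 94.9]
```

View pics/n3.png

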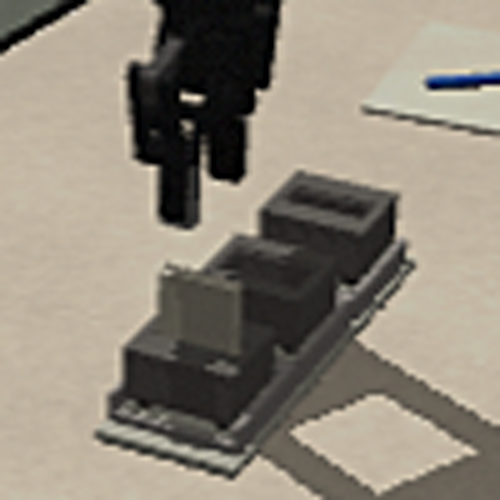

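The thin plate stands upright in the near (narrow) gauge (crop 200,305), with its top about 93 to 94 mm, so it is on the slot floor. Next is the thick plate.

Request:
play_rows([
  [[0, -15, 0], [0, 0, -0.05], -0.5],
  [[-2, -30, 0], [0, 0, -0.05], -1],
  [[-2, -30, 0], [0, 0, -0.056], -1],
  [[0, 0, 0], [0, 0, 0], -1],
  [[0, 0, 0], [0, 0, 0], -1],
])

```text
time: 17.25
eef_pos: [549.0, -42.5, 131.9]
ee_rot: [-0.0, 0.99, 0.14, -0.001]
ft_force: [0.3, 0.9, -0.1]
opening: 85.8
grasp_force: 0.0
```

```bash
python3 -c "
from h import *
plan((495.8,287.2,130),16)"
```

```text
t 17.25 pos [549.  -42.5 131.9] d tool [  40.28 -331.51    2.04] rotvec [-0.0007  0.0018  0.0017] f [ 0.3  0.9 -0.1] open 85.8 g 0.0
```

Request:
play_rows([
  [[2, -15, 0], [0, 0, 0], -1],
  [[4, -33, 0], [0, 0, 0], -1],
  [[4, -33, 0], [0, 0, 0], -1],
  [[4, -33, 0], [0, 0, 0], -1],
  [[4, -33, 0], [0, 0, 0], -1],
  [[4, -33, 0], [0, 0, 0], -1],
  [[4, -33, 0], [0, 0, 0], -1],
  [[4, -33, 0], [0, 0, 0], -1],
  [[4, -33, 0], [0, 0, 0], -1],
  [[4, -33, 0], [0, 0, 0], -1],
  [[2, -17, 0], [0, 0, 0], -1],
  [[0, -2, 0], [0, 0, 0], -1],
  [[0, 0, 0], [0, 0, 0], -1],
  [[0, 0, 0], [0, 0, 0], -1],
  [[0, 0, 0], [0, 0, 0], -1],
  [[0, 0, 0], [0, 0, 0], -1],
])

```text
time: 18.58
eef_pos: [497.9, 283.9, 132.6]
ee_rot: [0.0, 0.99, 0.138, -0.0]
ft_force: [0.4, 0.3, 0.7]
opening: 85.2
grasp_force: 0.0
```

```bash
python3 -c "
from h import *
plan((495.8,287.2,41),16)"
```

```text
t 18.58 pos [497.9 283.9 132.6] d tool [-1.08 -3.76 91.64] rotvec [ 0.0004  0.0003 -0.0026] f [0.4 0.3 0.7] open 85.2 g 0.0
```

Request:
play_rows([
  [[-1, -3.7, 5], [0, 0, 0], -1],
  [[0, 0, 15], [0, 0, 0], -1],
  [[0, 0, 20], [0, 0, 0], -1],
  [[0, 0, 20], [0, 0, 0], -1],
  [[0, 0, 15], [0, 0, 0], -1],
  [[0, 0, 10], [0, 0, 0], -1],
  [[0, 0, 6], [0, 0, 0], -1],
  [[0, 0, 0], [0, 0, 0], -1],
  [[0, 0, 0], [0, 0, 0], -1],
  [[0, 0, 0], [0, 0, 0], -1],
  [[0, 0, 0], [0, 0, 0], -1],
])

```text
time: 19.5
eef_pos: [496.4, 289.1, 43.1]
ee_rot: [-0.0, 0.99, 0.139, 0.001]
ft_force: [0.4, -0.5, -1.0]
opening: 85.6
grasp_force: 0.0
```

```bash
python3 -c "
from h import *
plan((495.8,287.2,41),16)"
```

```text
t 19.5 pos [496.4 289.1  43.1] d tool [-1.15  1.66  2.06] rotvec [-0.0003 -0.0025 -0.0005] f [ 0.4 -0.5 -1. ] open 85.6 g 0.0
```

Request:
play_rows([
  [[-0.8, 1.6, 1.5], [0, 0, 0], -1],
  [[0, 0, 0], [0, 0, 0], -1],
  [[0, 0, 0], [0, 0, 0], -1],
  [[0, 0, 0], [0, 0, 0], 1],
  [[0, 0, 0], [0, 0, 0], 1],
  [[0, 0, 0], [0, 0, 0], 1],
  [[0, 0, 0], [0, 0, 0], 1],
  [[0, 0, 0], [0, 0, 0], 1],
  [[0, 0, 0], [0, 0, 0], 1],
  [[0, 0, 0], [0, 0, 0], 1],
  [[0, 0, 0], [0, 0, 0], 1],
  [[0, 0, 0], [0, 0, 0], 1],
  [[0, 0, 0], [0, 0, 0], 1],
  [[0, 0, 0], [0, 0, 0], 1],
])

```text
time: 20.67
eef_pos: [495.1, 287.0, 40.3]
ee_rot: [-0.0, 0.99, 0.139, 0.0]
ft_force: [0.1, 0.8, -0.2]
opening: 17.2
grasp_force: 44.3
```

```bash
python3 -c "
from h import *
plan((495.8,287.2,41),16)"
```

```text
t 20.67 pos [495.1 287.   40.3] d tool [ 0.74 -0.02 -0.69] rotvec [-0.0001 -0.0001 -0.0005] f [ 0.1  0.8 -0.2] open 17.2 g 44.3
```

Request:
play_rows([
  [[0, 0, -10], [0, 0, 0], 1],
  [[0, 0, -20], [0, 0, 0], 1],
  [[0, 0, -30], [0, 0, 0], 1],
  [[0, 0, -30], [0, 0, 0.05], 1],
  [[0, 0, -25], [0, 0, 0.05], 1],
  [[0, 0, -5], [0, 0, 0.056], 1],
  [[0, 0, 0], [0, 0, 0], 1],
  [[0, 0, 0], [0, 0, 0], 1],
  [[0, 0, 0], [0, 0, 0], 1],
])

```text
time: 21.42
eef_pos: [493.9, 286.5, 159.1]
ee_rot: [0.0, 0.998, 0.062, -0.001]
ft_force: [-0.5, -0.9, -0.6]
opening: 17.5
grasp_force: 44.2
```

```bash
python3 -c "
from h import *
plan((590,-292.8,160),7.05)"
```

```text
t 21.42 pos [493.9 286.5 159.1] d tool [ 2.3720e+01  5.8669e+02 -5.6000e-01] rotvec [0.0007 0.0027 0.0009] f [-0.5 -0.9 -0.6] open 17.5 g 44.2
```

Request:
play_rows([
  [[0, 15, 0], [0, 0, 0], 1],
  [[1, 33, 0], [0, 0, 0], 1],
  [[1, 33, 0], [0, 0, 0], 1],
  [[1, 33, 0], [0, 0, 0], 1],
  [[1, 33, 0], [0, 0, 0], 1],
  [[1, 33, 0], [0, 0, 0], 1],
  [[1, 33, 0], [0, 0, 0], 1],
  [[1, 33, 0], [0, 0, 0], 1],
  [[1, 33, 0], [0, 0, 0], 1],
  [[1, 33, 0], [0, 0, 0], 1],
  [[1, 33, 0], [0, 0, 0], 1],
  [[2, 33, 0], [0, 0, 0], 1],
  [[2, 33, 0], [0, 0, 0], 1],
  [[2, 33, 0], [0, 0, 0], 1],
  [[2, 33, 0], [0, 0, 0], 1],
  [[2, 33, 0], [0, 0, 0], 1],
  [[2, 33, 0], [0, 0, 0], 1],
  [[1, 33, 0], [0, 0, 0], 1],
  [[0, 10, 0], [0, 0, 0], 1],
  [[0, 0, 0], [0, 0, 0], 1],
])

```text
time: 23.08
eef_pos: [588.6, -294.4, 158.2]
ee_rot: [-0.001, 0.998, 0.06, -0.001]
ft_force: [-0.1, 0.6, -1.5]
opening: 17.2
grasp_force: 44.2
```

Request:
play_rows([
  [[0, 0, 0], [0, 0, 0], 1],
  [[0, 0, 15], [0, 0, 0], 1],
  [[0, 0, 20], [0, 0, 0], 1],
  [[0, 0, 15], [0, 0, 0], 1],
  [[0, 0, 10], [0, 0, 0], 1],
  [[0, 0, 0], [0, 0, 0], 1],
  [[0, 0, 0], [0, 0, 0], 1],
  [[0, 0, 0], [0, 0, 0], 1],
  [[0, 0, 0], [0, 0, 0], 1],
])

```text
time: 23.83
eef_pos: [590.7, -292.1, 102.0]
ee_rot: [0.001, 0.998, 0.062, 0.001]
ft_force: [-0.1, -0.4, 0.1]
opening: 17.4
grasp_force: 44.2
```

```bash
python3 look.py 590 -292.8 63 pics/m1.png
```

```text
t 23.83 pos [ 590.7 -292.1  102. ] d tool [ -0.77   0.66 -13.04] rotvec [ 0.0018 -0.0022  0.0003] f [-0.1 -0.4  0.1] open 17.4 g 44.2
side 128 lx [-22.7  -1.7  23.5] ly [-2.9  8.4 11.3] z [68.3 92.6]
 face ly 8.48 lx range [-22.   24.7] slope 0.0089 zmin 67.7
top 41 lx [-20.7 -14.   -5.5] ly [0.5 8.2 8.8] z [67.7 91. ]
 face ly 8.2 lx range [-20.6  -5.2] slope 0.0006 zmin 67.2
```

Request:
play_rows([
  [[-0.5, 0.4, 3], [0, 0, 0], 1],
  [[0, 0, 3], [0, 0, 0], 1],
  [[0, 0, 2], [0, 0, 0], 1],
  [[0, 0, 0], [0, 0, 0], 1],
  [[0, 0, 0], [0, 0, 0], 1],
  [[0, 0, 0], [0, 0, 0], 1],
  [[0, 0, 0], [0, 0, 0], 1],
  [[0, 0, 0], [0, 0, 0], 1],
])

```text
time: 24.8
eef_pos: [589.4, -292.4, 92.5]
ee_rot: [0.0, 0.998, 0.061, 0.0]
ft_force: [0.4, 0.3, -1.2]
opening: 17.2
grasp_force: 44.2
```

```bash
python3 look.py 590 -292.8 58 pics/m1.png
```

```text
t 24.8 pos [ 589.4 -292.4   92.5] d tool [  0.59   0.5  -22.54] rotvec [ 0.0002 -0.0003 -0.0002] f [ 0.4  0.3 -1.2] open 17.2 g 44.2
side 131 lx [-24.   -3.5  20.9] ly [ 1.6  8.5 12. ] z [62.1 87.5]
 face ly 8.42 lx range [-23.9  23.2] slope -0.0052 zmin 61.5
top 37 lx [-21.5 -15.5  -6.7] ly [-3.   8.3  8.8] z [62.9 86.2]
 face ly 8.3 lx range [-21.2  -6.5] slope 0.0172 zmin 62.2
```

View pics/m1.png

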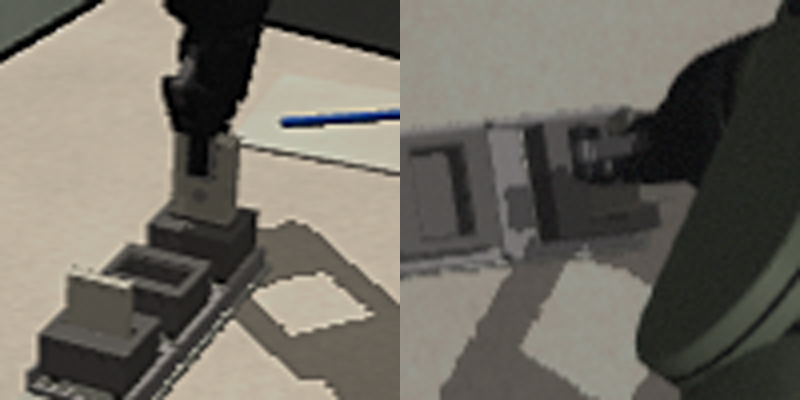

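The thick plate hangs over the far gauge's slot (left crop 205,180). Lowering it gently.

Request:
play_rows([
  [[0.3, 0.5, 1], [0, 0, 0], 1],
  [[0, 0, 1], [0, 0, 0], 1],
  [[0, 0, 1], [0, 0, 0], 1],
  [[0, 0, 0], [0, 0, 0], 1],
  [[0, 0, 0], [0, 0, 0], 1],
  [[0, 0, 0], [0, 0, 0], 1],
])

```text
time: 25.6
eef_pos: [589.5, -292.7, 89.2]
ee_rot: [-0.0, 0.998, 0.061, -0.0]
ft_force: [-0.2, 0.1, -0.7]
opening: 17.4
grasp_force: 44.2
```

Request:
play_rows([
  [[0, 0, 0.5], [0, 0, 0], 1],
  [[0, 0, 0.5], [0, 0, 0], 1],
  [[0, 0, 0.5], [0, 0, 0], 1],
  [[0, 0, 0], [0, 0, 0], 1],
  [[0, 0, 0], [0, 0, 0], 1],
])

```text
time: 26.02
eef_pos: [589.5, -292.8, 87.7]
ee_rot: [-0.0, 0.998, 0.061, -0.0]
ft_force: [0.3, -0.0, -0.5]
opening: 17.0
grasp_force: 44.2
```

Request:
play_rows([
  [[0, 0, 0.5], [0, 0, 0], 1],
  [[0, 0, 0.5], [0, 0, 0], 1],
  [[0, 0, 0.5], [0, 0, 0], 1],
  [[0, 0, 0], [0, 0, 0], 1],
  [[0, 0, 0], [0, 0, 0], 1],
])

```text
time: 26.43
eef_pos: [589.5, -292.7, 86.2]
ee_rot: [-0.0, 0.998, 0.061, -0.0]
ft_force: [-0.4, 0.3, -1.6]
opening: 17.1
grasp_force: 44.2
```

Request:
play_rows([
  [[0, 0, 0.5], [0, 0, 0], 1],
  [[0, 0, 0.5], [0, 0, 0], 1],
  [[0, 0, 0.5], [0, 0, 0], 1],
  [[0, 0, 0], [0, 0, 0], 1],
  [[0, 0, 0], [0, 0, 0], 1],
])

```text
time: 26.85
eef_pos: [589.5, -292.8, 84.7]
ee_rot: [-0.0, 0.998, 0.061, -0.0]
ft_force: [-0.4, -0.6, -1.0]
opening: 17.4
grasp_force: 44.2
```

Request:
play_rows([
  [[0, 0, 0.5], [0, 0, 0], 1],
  [[0, 0, 0.5], [0, 0, 0], 1],
  [[0, 0, 0.5], [0, 0, 0], 1],
  [[0, 0, 0], [0, 0, 0], 1],
  [[0, 0, 0], [0, 0, 0], 1],
])

```text
time: 27.27
eef_pos: [589.5, -292.7, 83.2]
ee_rot: [-0.0, 0.998, 0.061, -0.0]
ft_force: [-0.6, 0.3, -0.9]
opening: 17.8
grasp_force: 44.2
```

Request:
play_rows([
  [[0, 0, 0.5], [0, 0, 0], 1],
  [[0, 0, 0.5], [0, 0, 0], 1],
  [[0, 0, 0.5], [0, 0, 0], 1],
  [[0, 0, 0], [0, 0, 0], 1],
  [[0, 0, 0], [0, 0, 0], 1],
])

```text
time: 27.68
eef_pos: [589.5, -292.7, 81.7]
ee_rot: [-0.0, 0.998, 0.061, -0.0]
ft_force: [0.5, 0.2, -1.1]
opening: 17.2
grasp_force: 44.2
```

Request:
play_rows([
  [[0, 0, 1], [0, 0, 0], 1],
  [[0, 0, 1], [0, 0, 0], 1],
  [[0, 0, 1], [0, 0, 0], 1],
  [[0, 0, 1], [0, 0, 0], 1],
  [[0, 0, 1], [0, 0, 0], 1],
  [[0, 0, 0], [0, 0, 0], 1],
])

```text
time: 28.18
eef_pos: [589.4, -292.6, 76.4]
ee_rot: [-0.0, 0.998, 0.061, -0.0]
ft_force: [-0.6, 0.2, -2.0]
opening: 17.3
grasp_force: 44.2
```

Request:
play_rows([
  [[0, 0, 1], [0, 0, 0], 1],
  [[0, 0, 1], [0, 0, 0], 1],
  [[0, 0, 1], [0, 0, 0], 1],
  [[0, 0, 1], [0, 0, 0], 1],
  [[0, 0, 1], [0, 0, 0], 1],
  [[0, 0, 0], [0, 0, 0], 1],
])

```text
time: 28.68
eef_pos: [589.4, -292.7, 71.4]
ee_rot: [-0.0, 0.998, 0.061, -0.0]
ft_force: [0.2, -0.1, -1.2]
opening: 17.4
grasp_force: 44.2
```

Request:
play_rows([
  [[0, 0, 1], [0, 0, 0], 1],
  [[0, 0, 1], [0, 0, 0], 1],
  [[0, 0, 1], [0, 0, 0], 1],
  [[0, 0, 1], [0, 0, 0], 1],
  [[0, 0, 1], [0, 0, 0], 1],
  [[0, 0, 0], [0, 0, 0], 1],
  [[0, 0, 0], [0, 0, 0], 1],
])

```text
time: 29.27
eef_pos: [589.5, -292.7, 66.7]
ee_rot: [-0.0, 0.998, 0.061, -0.0]
ft_force: [0.2, -0.1, -1.0]
opening: 17.1
grasp_force: 44.2
```

Request:
play_rows([
  [[0, 0, 0.7], [0, 0, 0], 1],
  [[0, 0, 0.7], [0, 0, 0], 1],
  [[0, 0, 0.7], [0, 0, 0], 1],
  [[0, 0, 0.7], [0, 0, 0], 1],
  [[0, 0, 0], [0, 0, 0], 1],
  [[0, 0, 0], [0, 0, 0], 1],
])

```text
time: 29.77
eef_pos: [589.5, -292.7, 63.9]
ee_rot: [-0.0, 0.998, 0.061, -0.0]
ft_force: [-0.1, 0.5, -1.2]
opening: 17.3
grasp_force: 44.2
```

Request:
play_rows([
  [[0, 0, 0.6], [0, 0, 0], 1],
  [[0, 0, 0], [0, 0, 0], 1],
  [[0, 0, 0], [0, 0, 0], 1],
])

```text
time: 30.02
eef_pos: [589.6, -292.8, 63.4]
ee_rot: [0.0, 0.998, 0.061, 0.0]
ft_force: [-0.3, -0.2, -0.9]
opening: 17.5
grasp_force: 44.2
```

Request:
play_rows([
  [[0, 0, 0.5], [0, 0, 0], 1],
  [[0, 0, 0], [0, 0, 0], 1],
  [[0, 0, 0], [0, 0, 0], 1],
])

```text
time: 30.27
eef_pos: [589.7, -292.8, 63.2]
ee_rot: [0.0, 0.998, 0.061, 0.0]
ft_force: [0.2, -0.3, 1.2]
opening: 17.5
grasp_force: 44.4
```

Floor felt (63.2, +2.4 N). Releasing and backing off.

Request:
play_rows([
  [[0, 0, 0], [0, 0, 0], -0.2],
  [[0, 0, 0], [0, 0, 0], -0.2],
  [[0, 0, 0], [0, 0, 0], -0.2],
  [[0, 0, 0], [0, 0, 0], -0.2],
  [[0, 0, 0], [0, 0, 0], -0.2],
  [[0, 0, 0], [0, 0, 0], -0.2],
  [[0, 0, -5], [0, 0, 0], -0.2],
  [[0, 0, -15], [0, 0, 0], -0.2],
  [[0, 0, -25], [0, 0, 0], -0.2],
  [[0, 0, -30], [0, 0, 0], -0.2],
  [[0, 0, -30], [0, 0, 0], -0.2],
  [[0, 0, 0], [0, 0, 0], -0.2],
  [[0, 0, 0], [0, 0, 0], -0.2],
  [[0, 0, 0], [0, 0, 0], -0.2],
  [[0, 0, 0], [0, 0, 0], -0.2],
  [[0, 0, 0], [0, 0, 0], -0.2],
])

```text
time: 31.6
eef_pos: [588.5, -292.0, 165.8]
ee_rot: [-0.001, 0.998, 0.061, -0.001]
ft_force: [0.2, -0.7, 0.3]
opening: 51.3
grasp_force: 0.0
```

```bash
python3 - <<'E'
from h import *
D=[read_camera('side') for i in range(3)];d=np.median([b for a,b in D],0);W=cloud('side',d);z=W[...,2]
cv2.imwrite('pics/end.png',cv2.resize(D[0][0][100:200,320:420,::-1],(500,500),interpolation=cv2.INTER_CUBIC))
for x,y in((567.5,-117),(589.6,-292.8)):
    m=(d>0)&(abs(W[...,0]-x)<32)&(abs(W[...,1]-y)<20)&(z>62)&(z<104);P=W[m];print(m.sum(),np.percentile(P,[2,50,97],axis=0).round(1).tolist())
E
```

```text
204 [[545.0, -122.1, 62.6], [565.8, -112.9, 81.5], [589.8, -108.9, 95.1]]
200 [[566.0, -301.1, 63.1], [586.5, -285.7, 82.2], [609.7, -280.2, 95.5]]
```

View pics/end.png

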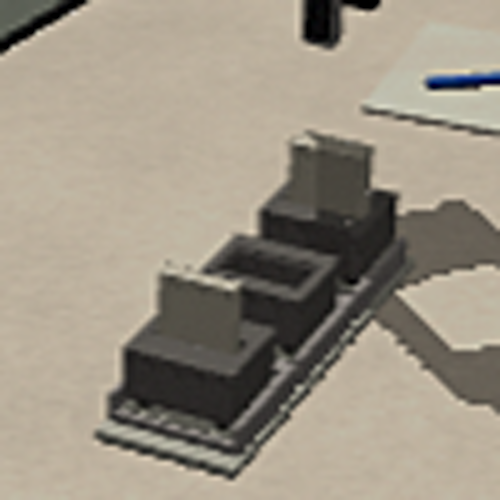

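Both plates stand upright and seated at the same height: thin near (crop 200,305), thick far (330,175). The wide slot between them is empty.

```bash
python3 -c "
from h import *
print(workorder.job_done())"
```

```text
the job is handed in; nothing more can be done
None
```

I seated the thin plate on the floor of the narrow slot and the thick plate on the floor of the middle slot, released both, and handed the job in at about 32 s; the highest contact force I read was about 3 N, and the verdict was not shown.

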